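Base-stamping spirit bottles for dispatch

ROBOT

A 6-joint arm with a two-finger parallel gripper is mounted at the origin on the work surface. World frame = base frame: x ahead of the robot, y to its left, z up, the work surface at z = 0. Lengths are in m, angles in rad, forces in N, time in s.
With the tool pointing down it reaches from about 0.35 to 0.875 m from the base axis. Payload 4.2 kg.
Tool frame: the origin (TCP) lies midway between the tips of the shut fingers; the grasp point (between the pads) lies 19 mm behind it; z points along the fingers, y is the direction in which the jaws open and shut (so a half turn about z gives the same grasp; the last joint's range is limited). The gripper opens to 85 mm and grips with 20 to 120 N. Pads are 22 mm wide; open, the fingers measure 114 mm over their backs; the gripper's body (76 mm by 85 mm) begins 54 mm behind the grasp point. The pads swing forward as they close: fully open they stand 13 mm farther back than shut.
Start: joints at [1.484, 0.385, 0.008, 0, -1.194, -0.259], TCP at [0.212, 0.588, 0.231] pointing down, gripper open.
Joint ranges: [-3.14, 3.14], [-1.21, 2.06], [-1.07, 1.41], [-3.16, 2.05], [-2.99, -0.16], [-3.1, 3.1]. Speed limits (rad/s): [2.79, 2.79, 3.14, 3.14, 3.14, 3.14].

INTERFACE

Orientations are given as [roll, pitch, yaw] about the fixed x, y, z axes, in that order (R = Rz(yaw) Ry(pitch) Rx(roll)).
In Python, from bench import env gives the robot as it stands.
- The arm moves only by the tool servo_tool, never from a script. Its argument "targets" is one flat list of numbers, 5 for each row, row after row: the opening, from 0 (shut) to 1 (fully open), then the shift along the world's x, y, z in cm, then the turn about the world's z in rad. In form: [hand, tx, ty, tz, twist, hand, tx, ty, tz, twist, ...]. A call has 1 to 12 rows; each row shifts and turns the commanded pose from where the row before left it; what a row does not reach is not made up. A row lasts 1/8 s, in which the tool goes at most 62.5 mm and 10.7 degrees, less where a joint would pass 70% of its speed; a pose out of reach is approached as far as the arm can. A call with a gripper value outside its range is refused whole. The fingers move at their own pace and stop on an object; "newtons" is the grip in N (left out, the last holds). Time passes only in rows, so rows that do not move let the fingers close. It gives the time, the measured TCP pose, the force and the opening at its end, in the units of the state.
- env.sense(): the state, without advancing time (a new reading comes with each control period).
- env.read_camera(name): name is "side" or "top"; returns the picture (420x560x3 uint8, red, green, blue); there is no depth.
- env.camera_model(name): a dict with "mtx" (3x3 intrinsics, pixels), "view" (4x4, takes a point from world to camera coordinates). Camera axes: x right, y up, looking along -z (the intrinsics and any distortion apply to the point x, -y, -z); pixel columns grow to the right and rows downward; lengths in m; the calibration is good to about 2 mm. A picture is of the moment at which its call begins. camera_model takes no time and is no camera call.
- env.sign_off(): hands the job in, once; it reports no verdict.
Trained networks look in the newest picture that a camera, given by its name, has taken for a name from the list of things; names that differ only in an ending like _2 or _b are one class to them, and where a whole thing is asked for, a point or a joint stands for the part that bears it (a point fixed in the world has none). Each returns a list of dicts, best first, with "conf" (0 to 1); they miss things now and then, are a little off and sometimes report something else, mostly with a low value. They report only what shows in the picture. A call takes as long as a camera call. They do not tell look-alikes from the thing itself.
- env.search_frame(camera, query): "xy" ([column, row] in pixels, amid what is visible of it).
The state is a dict: "clock": time; "joint_pos": joint angles; "dq": joint speeds; "joint_efforts": joint torques, N m; "tool_pos": TCP position; "ee_rot": TCP orientation; "wrist_force": force on the tool from outside, world axes, zero at the start; "ft_torque": the same for the moment, N m; "gripper_width": finger opening in m.
Only numpy, scipy, OpenCV 4.12 (cv2) and the standard library are available. Lean on these libraries where they do the work, as an engineer would, in place of code of your own. Each camera call takes 0.05 s, during which the arm holds its last target.

TASK

Stamp the underside of every wood-stoppered amber bottle waiting on the robot's right-hand side of the table and pack them for dispatch. First swing the stamper's black-knobbed shutter lever straight up, where it must be whenever the pad is pressed; then take the bottles one at a time from the shortest to the tallest, press each upright on the middle of the round sprung pad until the pad is fully down, hold it there half a second, and stand it upright on the floor of a compartment of the open carton. When all are packed, lay the lever fully back down to its stop on the robot's side, and do not knock over the drinking glass.

Things in the scene. Friction and masses are not known exactly. Their poses are not given: they have to be found in the camera images.
- dumpy_mid (a point): Dumpy round bottle, the shortest, 95 mm high: body 84 mm in diameter up to 38 mm, sloping shoulder, neck from 52 mm up 27 mm in diameter, straight, to the top (grip it near the top); about 0.28 kg; amber glass with a thick heavy base and a wooden stopper, closed. The point is at its centre, half-way up; z is up along its axis. May be absent. Two or three of the four bottles are present, standing on the table on the right.
- squat_mid (a point): Squat round bottle, 120 mm high: body 84 mm in diameter up to 44 mm, sloping shoulder, neck from 68 mm up 27 mm in diameter, straight, to the top (grip it near the top); about 0.31 kg; amber glass with a thick heavy base and a wooden stopper, closed. The point is at its centre, half-way up; z is up along its axis. May be absent.
- square_mid (a point): Square bottle, 145 mm high: body 66 x 66 mm, sides along its own x and y, up to 56 mm, neck above that 27 mm in diameter, straight, to the top (grip it near the top); about 0.33 kg; amber glass with a thick heavy base and a wooden stopper, closed. The point is at its centre, half-way up; z is up along its axis. May be absent.
- tall_mid (a point): Tall round bottle, the tallest, 170 mm high: body 84 mm in diameter up to 54 mm, long sloping shoulder, neck from 105 mm up 27 mm in diameter, straight, to the top (grip it near the top); about 0.34 kg; amber glass with a thick heavy base and a wooden stopper, closed. The point is at its centre, half-way up; z is up along its axis. May be absent.
- pad_top (a point): Centre of the top face of the stamper's round black sprung pad, 90 mm in diameter, moving with it; 61 mm above the table when up, z up. The pad stands on a grey housing 130 x 260 mm and 45 mm high, fixed to the table.
- pad (a joint): Travel of the sprung pad in m: 0 up, 0.012 fully down at its stop (counts as fully down above 0.0105). It begins to move at 6 N and needs 13 N at the stop, less the bottle's weight; it springs back by itself.
- shutter_lever (a joint): Angle of the shutter lever in rad: 0 at its stop, leaning 0.9 rad towards the robot's side; 0.9 straight up; stop at 1.8 leaning away. Stiff: it stays where it is left, and takes about 2 N at the knob to move.
- lever_knob (a point): Centre of the lever's round black knob, 28 mm in diameter, 80 mm from the hinge axis at the end of a 10 mm steel rod. Straight up, the knob's top is 154 mm above the table: carry bottles over or round it, not through it.
- lever_hinge (a point): Hinge axis of the lever, 60 mm above the table, 135 mm from the pad's axis. Does not move; its axes are the stamper's: y along the hinge axis and towards the pad, x away from the robot, z up. From here the knob lies at x = 0.08 sin(a - 0.9), z = 0.08 cos(a - 0.9) m for joint value a.
- carton: Open cardboard carton 235 x 235 mm, 50 mm high, walls and floor 5 mm, fixed to the table; two crossing dividers (5 mm, along its x and y, up to its rim) make four equal compartments about 110 mm square, centred at x, y = +-57.5 mm in its frame. The origin is the centre of its underside, z up.
- tumbler_mid (a point): Drinking glass, 68 mm in diameter at the rim, 90 mm high, standing on the table in front of the stamper; the point is on its axis half-way up. Not to be knocked over.
There are look-alikes about, which are no part of the job. Leave any pink or purple look-alike of the part that bears square_mid alone.

How it is judged:
On the way, in this order (a step that is already met when the one before it is completed fails the run):
1. the shutter lever stands straight up (within 0.15 rad) (value of joint shutter_lever between 0.75 and 1.05 rad), for 0.2 s.
2. the dumpy bottle stands upright on the middle of the pad and holds it fully down (horizontal distance between dumpy_mid and pad_top below 0.018 m and height (world z) of dumpy_mid below 0.098 m and angle between dumpy_mid's own z axis and vertical below 0.15 rad), for 0.2 s.
3. the squat bottle stands upright on the middle of the pad and holds it fully down (horizontal distance between squat_mid and pad_top below 0.018 m and height (world z) of squat_mid below 0.1105 m and angle between squat_mid's own z axis and vertical below 0.15 rad), for 0.2 s.
4. the square bottle stands upright on the middle of the pad and holds it fully down (horizontal distance between square_mid and pad_top below 0.018 m and height (world z) of square_mid below 0.123 m and angle between square_mid's own z axis and vertical below 0.15 rad), for 0.2 s.
5. the tall bottle stands upright on the middle of the pad and holds it fully down (horizontal distance between tall_mid and pad_top below 0.018 m and height (world z) of tall_mid below 0.1355 m and angle between tall_mid's own z axis and vertical below 0.15 rad), for 0.2 s.
6. the shutter lever is back at its stop on the robot's side (below 0.12 rad), with all bottles in the carton (value of joint shutter_lever below 0.12 rad and x of dumpy_mid in the frame of carton between -0.105 and 0.105 m and y of dumpy_mid in the frame of carton between -0.105 and 0.105 m and z of dumpy_mid in the frame of carton between 0.0465 and 0.0585 m and angle between each of dumpy_mid, squat_mid, square_mid, tall_mid's own z axis and vertical below 0.1 rad and x of squat_mid in the frame of carton between -0.105 and 0.105 m and y of squat_mid in the frame of carton between -0.105 and 0.105 m and z of squat_mid in the frame of carton between 0.059 and 0.071 m and x of square_mid in the frame of carton between -0.105 and 0.105 m and y of square_mid in the frame of carton between -0.105 and 0.105 m and z of square_mid in the frame of carton between 0.0715 and 0.0835 m and x of tall_mid in the frame of carton between -0.105 and 0.105 m and y of tall_mid in the frame of carton between -0.105 and 0.105 m and z of tall_mid in the frame of carton between 0.084 and 0.096 m), for 0.2 s.
At the end, for the whole second after the job is handed in: Every bottle that was present stands upright (within 0.1 rad) on the floor of a carton compartment (within 6 mm in height), and the shutter lever is within 0.12 rad of its stop on the robot's side (all of step 6); the robot touches nothing.
It fails at once if the drinking glass is knocked over (angle between tumbler_mid's own z axis and vertical above 0.6 rad).
It fails at once if the pad is pressed down while the shutter lever is not straight up (more than 0.2 rad off) (value of joint pad above 0.006 m and (value of joint shutter_lever below 0.7 rad or value of joint shutter_lever above 1.1 rad)).
Of dumpy, squat, square, tall only 2 to 3 are there at a start; the rules pass over those that are not, and their reading is None.
At some moment in a run one of dumpy, squat, square, tall may be knocked a few centimetres aside while the robot is not near it.
It also fails if it takes over 210 s, if anything falls off the work surface, if the arm or the gripper's body presses on something with over 40 N, if the wrist force passes 120 N, or if a joint passes its speed limit or range.

## Working session

There is one attempt and no reset: what is moved stays moved. The work goes in short steps, Python scripts to look and compute and a tool call to move; the robot and the scene stay as the last step left them, time stands still between calls to the robot, and variables do not carry over. Pictures are saved under pics/ and viewed, and the job is handed in when it is done.

Besides the shell and the picture viewer there is one more tool, called after ">>>" as name(argument=value, ...) on one line, values as JSON. servo_tool: Moves the arm, as the interface text tells. Its arguments: {"type":"object","properties":{"targets":{"type":"array"},"newtons":{"type":"number"}},"required":["targets"]}

```bash
mkdir -p pics
python3 - <<'E'
from bench import env
import cv2
s=env.sense();print(s)
for c in ["side","top"]:
    im=env.read_camera(c);cv2.imwrite(f"pics/{c}0.png",im[:,:,::-1])
    m=env.camera_model(c);print(c,m)
    for q in ["dumpy_mid","squat_mid","square_mid","tall_mid","pad_top","lever_knob","lever_hinge","carton","tumbler_mid"]:
        print(q,[(d['xy'],round(d['conf'],2)) for d in env.search_frame(c,q)][:5])
E
```

```text
{'clock': 0.0, 'joint_pos': array([ 1.48360754e+00,  3.85558653e-01,  6.63512234e-03, -5.13259847e-04,
       -1.19398618e+00, -2.58587531e-01]), 'dq': array([-0.00110581,  0.00036691,  0.00051236,  0.00070946, -0.00094394,
       -0.00065354]), 'joint_efforts': array([ 2.40539393e-04, -3.92290771e+01,  1.88395268e+01,  4.18603152e+00,
       -4.59156377e-03,  4.27269867e-06]), 'tool_pos': array([0.21161762, 0.58746947, 0.23022183]), 'ee_rot': array([ 3.13942756e+00, -7.94384114e-05, -3.45965596e-01]), 'wrist_force': array([-0.04518042, -0.66297758, -0.02193446]), 'ft_torque': array([ 0.04915267, -0.02254648, -0.01529137]), 'gripper_width': 0.08527198403718891}
side {'mtx': array([[389.55191766,   0.        , 276.36092434],
       [  0.        , 389.55191766, 216.41719021],
       [  0.        ,   0.        ,   1.        ]]), 'view': array([[-0.99169441, -0.12833045, -0.00857252,  0.49050245],
       [ 0.08162584, -0.67948349,  0.72913607, -0.16563981],
       [-0.09939525,  0.72238043,  0.68431506, -0.83862121],
       [ 0.        ,  0.        ,  0.        ,  1.        ]])}
dumpy_mi
[... 371 characters left out ...]
0.        , 270.79108956],
       [  0.        , 392.9854455 , 219.28904098],
       [  0.        ,   0.        ,   1.        ]]), 'view': array([[ 0.02835291, -0.99954834, -0.00996126, -0.05829966],
       [ 0.99676781,  0.02752188,  0.07547502, -0.53438436],
       [-0.07516678, -0.012069  ,  0.99709794, -1.17250348],
       [ 0.        ,  0.        ,  0.        ,  1.        ]])}
dumpy_mid [([297.3, 260.5], 0.57)]
squat_mid []
square_mid [([404.8, 245.8], 0.91), ([337.3, 197.0], 0.73), ([350.7, 255.9], 0.66)]
tall_mid []
pad_top [([238.6, 196.6], 0.7)]
lever_knob [([281.7, 214.1], 0.44)]
lever_hinge [([257.7, 199.5], 0.8)]
carton [([140.5, 232.8], 0.73)]
tumbler_mid [([229.4, 253.3], 0.7)]
```

View pics/side0.png

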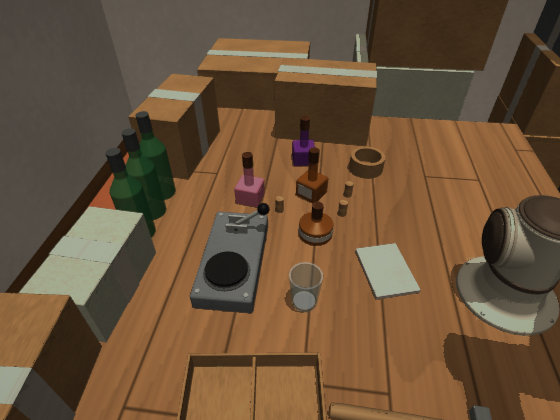

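View pics/top0.png

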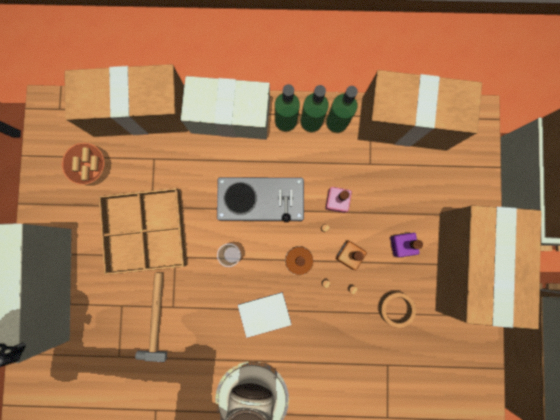

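```bash
cat > h.py <<'E'
import numpy as np, cv2
from bench import env
def P(c):
    m=env.camera_model(c);return m['mtx'],m['view']
def proj(c,p):
    K,V=P(c);q=V[:3,:3]@np.array(p,float)+V[:3,3];q=K@np.array([q[0],-q[1],-q[2]]);return q[:2]/q[2]
def ray(c,uv):
    K,V=P(c);d=np.linalg.inv(K)@np.array([uv[0],uv[1],1.]);d=np.array([d[0],-d[1],-d[2]])
    R=V[:3,:3];return -R.T@V[:3,3],R.T@d
def atz(c,uv,z):
    o,d=ray(c,uv);return o+d*(z-o[2])/d[2]
def tri(a,b):
    o1,d1=ray('side',a);o2,d2=ray('top',b)
    A=np.stack([d1,-d2],1);t=np.linalg.lstsq(A,o2-o1,rcond=None)[0]
    p,q=o1+t[0]*d1,o2+t[1]*d2;return (p+q)/2,np.linalg.norm(p-q)
def zoom(c,x0,y0,x1,y1,f,name,im=None,draw=()):
    if im is None: im=env.read_camera(c)
    im=im[:,:,::-1].copy()
    r=cv2.resize(im[y0:y1,x0:x1],None,fx=f,fy=f,interpolation=cv2.INTER_CUBIC)
    for g in range((x0+9)//10*10,x1,10): cv2.putText(r,str(g),(int((g-x0+.5)*f),8),0,.3,(255,255,255),1);cv2.line(r,(int((g-x0+.5)*f),10),(int((g-x0+.5)*f),16),(255,255,255),1)
    for g in range((y0+9)//10*10,y1,10): cv2.putText(r,str(g),(0,int((g-y0+.5)*f)),0,.3,(255,255,255),1)
    for p in draw: cv2.circle(r,(int((p[0]-x0+.5)*f),int((p[1]-y0+.5)*f)),2,(0,255,0),-1)
    cv2.imwrite(name,r)
def circ(c,p,r,n=24):
    return [proj(c,(p[0]+r*np.cos(t),p[1]+r*np.sin(t),p[2])) for t in np.linspace(0,2*np.pi,n,endpoint=False)]
E
python3 - <<'E'
from h import *
print("pad",tri((226.5,269),(240,198)),atz('top',(240,198),.061),atz('side',(226.5,269),.061))
print("knob",tri((263.5,209),(286,217)))
print("dumpy top",tri((317,208),(299.5,261)))
print("square top",tri((313.5,152),(358,256)))
for nm in [('squaretop',(358,256),.145),('dumpytop',(299.5,261),.095),('tumb',(230,255),.045)]: print(nm,atz('top',nm[1],nm[2]))
zoom('side',190,140,350,320,4,'pics/sz1.png')
zoom('top',210,160,430,310,3.6,'pics/tz1.png')
zoom('top',95,180,195,280,6,'pics/tz2.png')
E
```

```text
pad (array([0.59411866, 0.04926737, 0.05377985]), np.float64(0.0003324817580873167)) [0.59302962 0.04856939 0.061     ] [0.59229854 0.05495015 0.061     ]
knob (array([ 0.53546303, -0.08702496,  0.10921806]), np.float64(0.002463089591975663))
dumpy top (array([ 0.41442101, -0.12891063,  0.08769613]), np.float64(0.00015187771884783526))
square top (array([ 0.4342848 , -0.28335278,  0.13926758]), np.float64(0.000990943318634121))
('squaretop', (358, 256), 0.145) [ 0.43385598 -0.28216228  0.145     ]
('dumpytop', (299.5, 261), 0.095) [ 0.41455243 -0.12844876  0.095     ]
('tumb', (230, 255), 0.045) [0.42487834 0.07378547 0.045     ]
```

View pics/sz1.png

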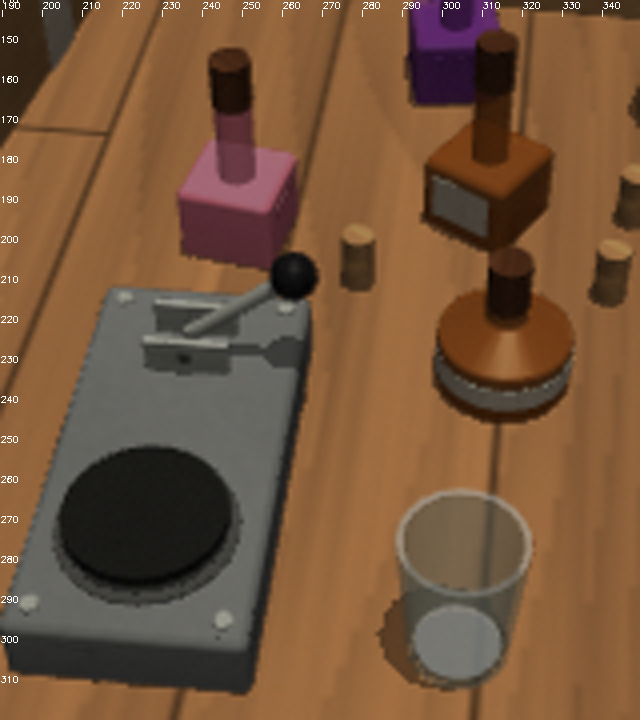

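View pics/tz1.png

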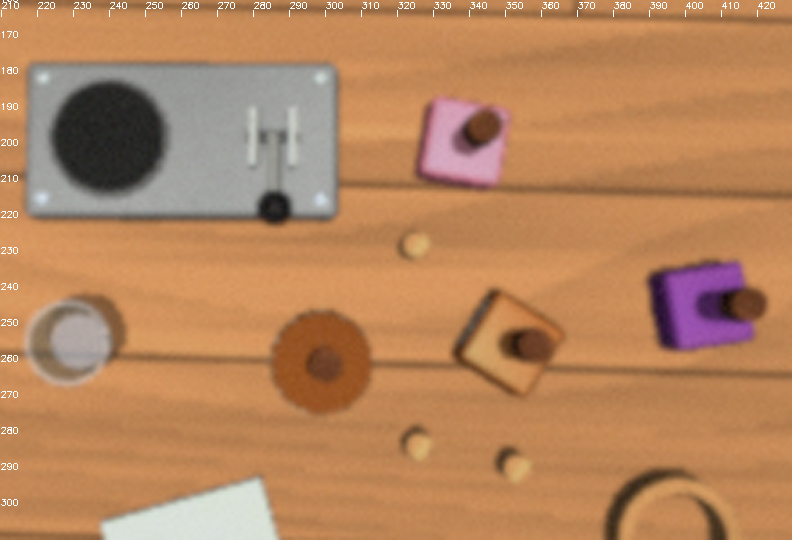

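View pics/tz2.png

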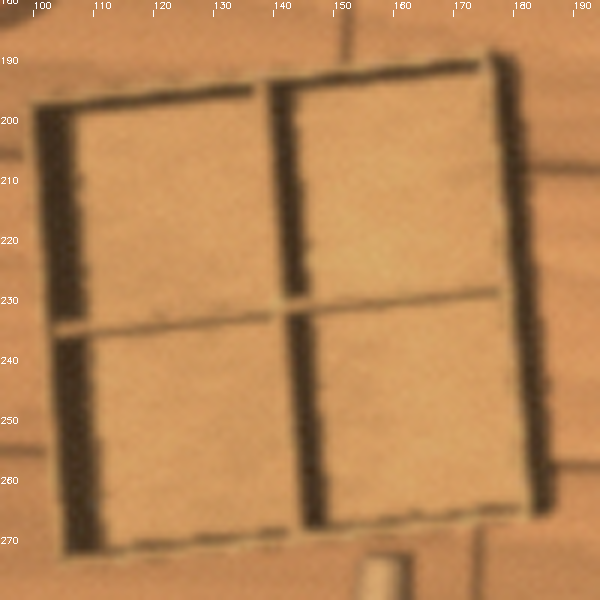

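Run:
```python
from h import *
np.set_printoptions(precision=4,suppress=True)
for uv in [(217.5,177.7),(303,178.2),(303,220.5),(217,220)]: print('hous',atz('top',uv,.045))
for uv in [(216,211.5),(267,216),(251,304),(190.5,299)]: print('hous side',atz('side',uv,.045))
for uv in [(247.5,152),]: pass
for uv in [(99.5,197.5),(175,188.5),(184.5,265.5),(104.5,272)]: print('cart',atz('top',uv,.05))
print('cart mid',atz('top',(141.5,230.7),.05))
p=[]
for nm,uv in [('padtop',(239.5,197.5)),]: print(nm,atz('top',uv,.061))
print('padside',atz('side',(225.3,268.7),.061))
print('knob top cam', atz('top',(285.7,217.5),.11),'side',atz('side',(262.7,208.5),.11))
# dumpy: base/shoulder circle
print('dumpy body top', atz('top',(299,259.8),.038))
print('dumpy neck top', atz('top',(299.7,260.5),.095),atz('side',(317.2,203.5),.095))
print('square necktop', atz('top',(358,255.5),.145),atz('side',(313.4,149.5),.145))
# square body top z=.056 corners
for uv in [(347.5,241),(366,252),(354.5,269.5),(338,258.5)]: print('sq',atz('top',uv,.056))
for uv in [(295.5,180.5),(311,171),(327,177.5),(312.5,188)]: print('sq side',atz('side',uv,.056))
print('tumb rim',atz('top',(228,254.5),.09),atz('side',(305.5,275),.09))
```

```text
hous [0.6545 0.1196 0.045 ]
hous [ 0.6598 -0.1365  0.045 ]
hous [ 0.533  -0.1393  0.045 ]
hous [0.5274 0.1162 0.045 ]
hous side [ 0.6632 -0.1338  0.045 ]
hous side [ 0.5346 -0.1328  0.045 ]
hous side [0.5289 0.1233 0.045 ]
hous side [0.6515 0.1265 0.045 ]
cart [0.5846 0.4689 0.05  ]
cart [0.6177 0.2445 0.05  ]
cart [0.3905 0.2059 0.05  ]
cart [0.3647 0.4406 0.05  ]
cart mid [0.4891 0.338  0.05  ]
padtop [0.5945 0.0501 0.061 ]
padside [0.595  0.0545 0.061 ]
knob top cam [ 0.5352 -0.0861  0.11  ] side [ 0.5361 -0.0877  0.11  ]
dumpy body top [ 0.4164 -0.1305  0.038 ]
dumpy neck top [ 0.416 -0.129  0.095] [ 0.4149 -0.1366  0.095 ]
square necktop [ 0.4352 -0.2821  0.145 ] [ 0.4355 -0.286   0.145 ]
sq [ 0.4756 -0.2698  0.056 ]
sq [ 0.4451 -0.3241  0.056 ]
sq [ 0.3934 -0.2912  0.056 ]
sq [ 0.4239 -0.2429  0.056 ]
sq side [ 0.4772 -0.2676  0.056 ]
sq side [ 0.4388 -0.3148  0.056 ]
sq side [ 0.3942 -0.2906  0.056 ]
sq side [ 0.4302 -0.2412  0.056 ]
tumb rim [0.427  0.0744 0.09  ] [0.4265 0.0736 0.09  ]
```

>>> servo_tool(targets=[1, 2.3, -4.8, 0, 0.03, 1, 2.3, -4.8, 0, 0.03, 1, 2.3, -4.8, 0, 0.03, 1, 2.3, -4.8, 0, 0.03, 1, 2.3, -4.8, 0, 0.03, 1, 2.3, -4.8, 0, 0.03, 1, 2.3, -4.8, 0, 0.03, 1, 2.3, -4.8, 0, 0.03, 1, 2.3, -4.8, 0, 0.03, 1, 2.3, -4.8, 0, 0.03, 1, 2.3, -4.8, 0, 0.03, 1, 2.3, -4.8, 0, 0.03], newtons=30)

```text
clock: 2.65
tool_pos: [0.4885, 0.0103, 0.2317]
ee_rot: [-3.141, -0.001, 0.015]
wrist_force: [0.8, 0.4, -0.5]
gripper_width: 0.0853
```

>>> servo_tool(targets=[1, 2.4, -4.8, 0, 0, 1, 2.3, -4.7, 0, 0, 1, 0, 0, -3, 0, 1, 0, 0, -3, 0, 1, 0, 0, -4, 0, 1, 0, 0, -4, 0, 1, 0, 0, 0, 0, 1, 0, 0, 0, 0])

```text
clock: 3.65
tool_pos: [0.5361, -0.083, 0.0928]
ee_rot: [3.141, -0.003, 0.015]
wrist_force: [-0.0, 0.1, 1.2]
gripper_width: 0.0857
```

Run:
```python
from h import *
print(env.sense()['tool_pos'])
zoom('side',190,140,350,320,4,'pics/sz2.png')
zoom('top',210,160,430,310,3.6,'pics/tz3.png')
```

```text
[ 0.53609045 -0.08302158  0.09280599]
```

View pics/sz2.png

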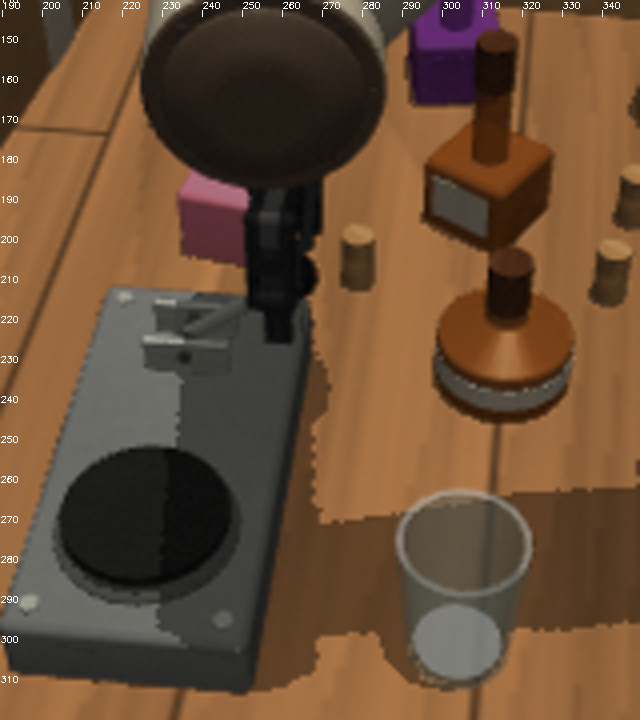

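>>> servo_tool(targets=[0, 0, 0, 0, 0, 0, 0, 0, 0, 0, 0, 0, 0, 0, 0, 0, 0, 0, 0, 0, 0, 0, 0, 0, 0], newtons=30)

```text
clock: 4.38
tool_pos: [0.5349, -0.0852, 0.0922]
ee_rot: [3.138, 0.0, 0.015]
wrist_force: [-1.2, -9.7, 2.9]
gripper_width: 0.0263
```

>>> servo_tool(targets=[0, 0.82, 0.02, 0.88, 0, 0, 0.93, 0.02, 0.75, 0, 0, 1.04, 0.02, 0.6, 0, 0, 1.12, 0.02, 0.44, 0, 0, 1.16, 0.02, 0.27, 0, 0, 1.2, 0.02, 0.09, 0, 0, 0, 0, 0, 0, 0, 0, 0, 0, 0])

```text
clock: 5.38
tool_pos: [0.5972, -0.0839, 0.1217]
ee_rot: [3.139, 0.001, 0.015]
wrist_force: [-0.2, -7.4, -0.1]
gripper_width: 0.0261
```

Run:
```python
from h import *
print(env.sense()['tool_pos'],env.sense()['wrist_force'],env.sense()['gripper_width'])
zoom('side',190,140,350,320,4,'pics/sz3.png')
```

```text
[ 0.59719718 -0.08391695  0.12168201] [-0.22432345 -7.35979405 -0.13221402] 0.026070847791617495
```

View pics/sz3.png

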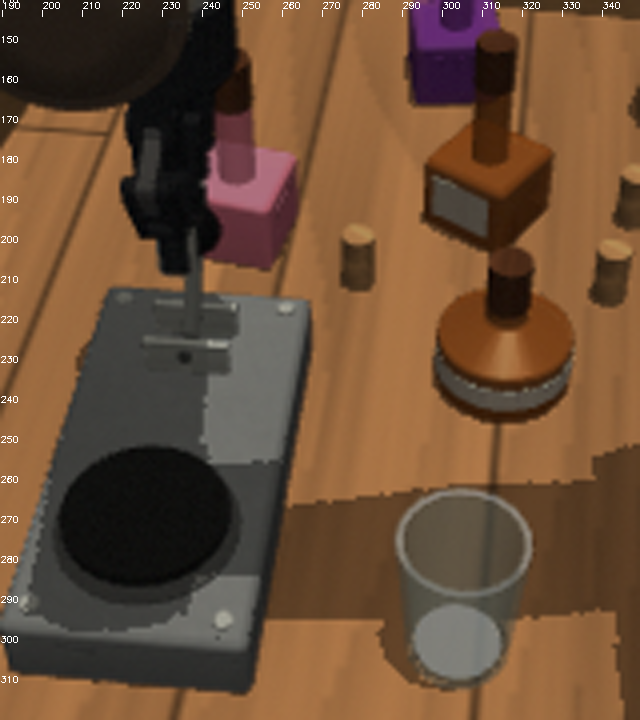

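>>> servo_tool(targets=[1, 0, 0, 0, 0, 1, 0, 0, 0, 0, 1, 0, 0, 0, 0, 1, 0, 0, 0, 0, 1, 0, 0, 4, 0, 1, 0, 0, 5, 0, 1, -4, -1, 0, 0, 1, -5, -1, 0, 0, 1, -5, -1, 0, 0, 1, -4, -2, 0, 0, 1, 0, 0, 0, 0])

```text
clock: 6.8
tool_pos: [0.415, -0.1324, 0.2121]
ee_rot: [-3.141, -0.001, 0.013]
wrist_force: [0.4, 0.3, 0.9]
gripper_width: 0.0851
```

Run:
```python
from h import *
print(env.sense()['tool_pos'])
im=env.read_camera('side')
zoom('side',190,140,350,320,4,'pics/sz4.png',im)
```

```text
[ 0.41501861 -0.13239653  0.21210948]
```

View pics/sz4.png

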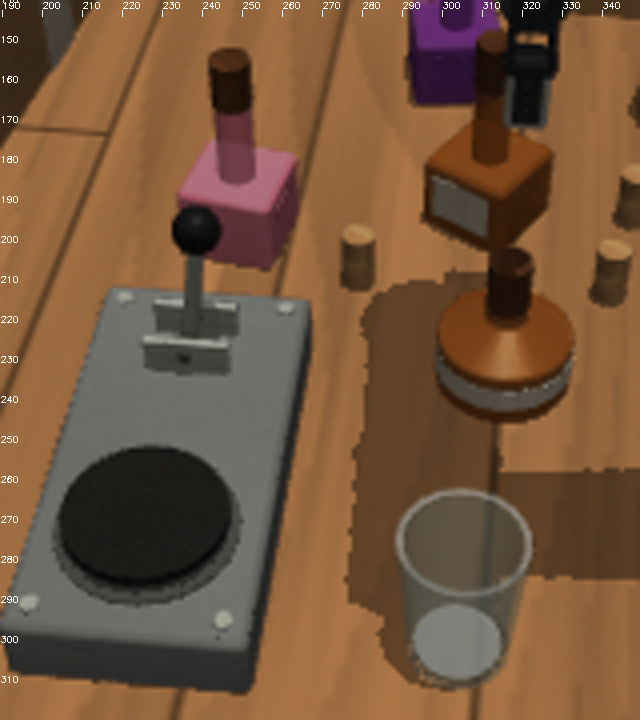

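>>> servo_tool(targets=[1, 0.05, 0, -4, 0, 1, 0, 0, -4, 0, 1, 0, 0, -4, 0, 1, 0, 0, -2.9, 0, 1, 0, 0, 0, 0, 0, 0, 0, 0, 0, 0, 0, 0, 0, 0, 0, 0, 0, 0, 0, 0, 0, 0, 0, 0, 0, 0, 0, 0, 0], newtons=70)

```text
clock: 8.1
tool_pos: [0.4187, -0.1317, 0.0634]
ee_rot: [3.141, -0.002, 0.015]
wrist_force: [-1.0, 1.9, 5.9]
gripper_width: 0.0251
```

>>> servo_tool(targets=[0, 0, 0, 2, 0, 0, 0, 0, 3, 0, 0, 0, 0, 3, 0, 0, 0, 0, 3, 0, 0, 0, 0, 0, 0, 0, 0, 0, 0, 0])

```text
clock: 8.85
tool_pos: [0.4167, -0.1317, 0.1712]
ee_rot: [-3.141, 0.003, 0.013]
wrist_force: [0.1, -0.7, -3.0]
gripper_width: 0.0254
```

Run:
```python
from h import *
s=env.sense();print(s['tool_pos'],s['wrist_force'],s['gripper_width'])
t=s['tool_pos']
zoom('side',190,60,390,320,2.3,'pics/sz5.png')
```

```text
[ 0.4166518  -0.13166929  0.17118364] [ 0.12473555 -0.68159184 -3.01917735] 0.025354408717611812
```

View pics/sz5.png

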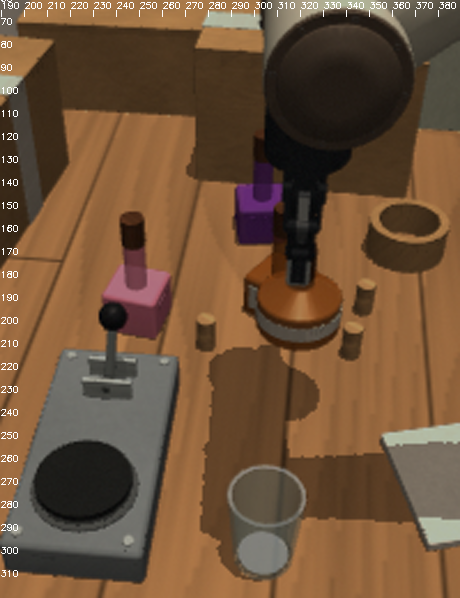

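>>> servo_tool(targets=[0, 3, 3, 0, 0, 0, 3.8, 4, 0, 0, 0, 3.8, 4, 0, 0, 0, 3.8, 4, 0, 0, 0, 3.5, 3.4, 0, 0, 0, 0, 0, 0, 0, 0, 0, 0, -2, 0, 0, 0, 0, -1.5, 0, 0, 0, 0, 0, 0])

```text
clock: 10.02
tool_pos: [0.5952, 0.0513, 0.1353]
ee_rot: [3.14, 0.005, 0.013]
wrist_force: [0.7, -0.1, -2.1]
gripper_width: 0.0253
```

Run:
```python
from h import *
s=env.sense();print(s['tool_pos'],s['wrist_force'],s['gripper_width'])
t=s['tool_pos']
zoom('side',170,150,310,320,3.5,'pics/sz6.png')
zoom('top',200,150,310,240,6,'pics/tz6.png')
```

```text
[0.59522818 0.0512651  0.13529194] [ 0.69013082 -0.14192743 -2.13411455] 0.025257493460880444
```

View pics/sz6.png

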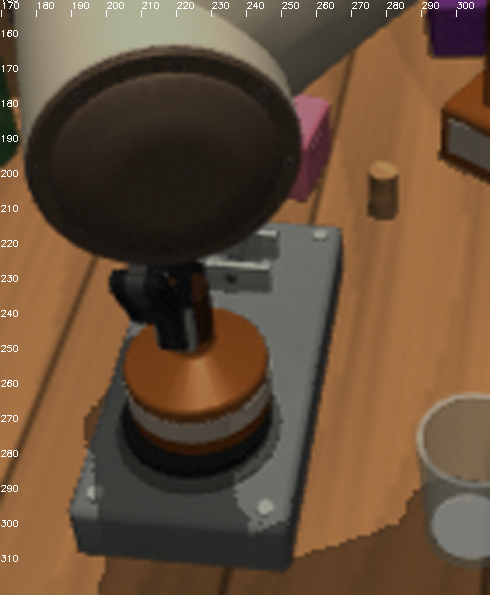

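View pics/tz6.png

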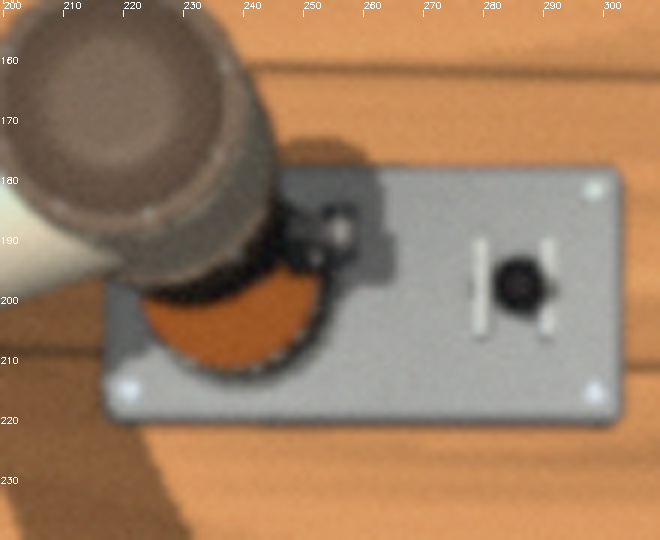

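>>> servo_tool(targets=[0, 0, 0, -1, 0, 0, 0, 0, -0.7, 0, 0, 0, 0, -0.5, 0, 0, 0, 0, -0.2, 0, 0, 0, 0, 0, 0, 0, 0, 0, 0, 0], newtons=80)

```text
clock: 10.88
tool_pos: [0.5975, 0.0524, 0.1157]
ee_rot: [3.141, -0.002, 0.015]
wrist_force: [-2.7, 1.0, 7.7]
gripper_width: 0.025
```

>>> servo_tool(targets=[0, 0, 0, -0.3, 0, 0, 0, 0, -0.1, 0, 0, 0, 0, 0, 0, 0, 0, 0, 0, 0])

```text
clock: 11.38
tool_pos: [0.5976, 0.0524, 0.1123]
ee_rot: [3.141, -0.002, 0.015]
wrist_force: [-4.6, 1.4, 9.5]
gripper_width: 0.025
```

>>> servo_tool(targets=[0, 0, 0, -0.2, 0, 0, 0, 0, -0.2, 0, 0, 0, 0, 0, 0, 0, 0, 0, 0, 0])

```text
clock: 11.88
tool_pos: [0.598, 0.0525, 0.1121]
ee_rot: [3.141, -0.004, 0.017]
wrist_force: [-10.8, 2.9, 25.9]
gripper_width: 0.0251
```

>>> servo_tool(targets=[0, 0, 0, 0, 0, 0, 0, 0, 0, 0, 0, 0, 0, 0, 0, 0, 0, 0, 0, 0, 0, 0, 0, 0, 0])

```text
clock: 12.5
tool_pos: [0.598, 0.0525, 0.1121]
ee_rot: [3.141, -0.004, 0.017]
wrist_force: [-10.2, 3.0, 26.0]
gripper_width: 0.0254
```

Run:
```python
from h import *
s=env.sense();print(s['tool_pos'],s['wrist_force'],s['gripper_width'])
zoom('side',170,150,310,320,3.5,'pics/sz7.png')
```

```text
[0.59797545 0.052497   0.11212535] [-10.21431885   2.97587404  25.98799972] 0.02543636574103502
```

View pics/sz7.png

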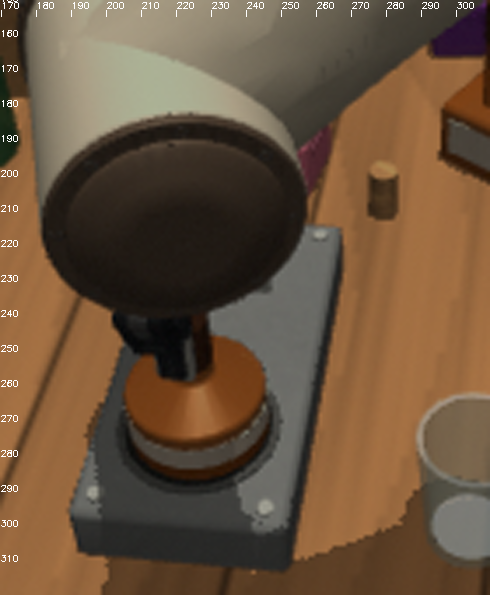

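>>> servo_tool(targets=[0, 0, 0, 2, 0, 0, 0, 0, 2.5, 0, 0, 0, 0, 3, 0, 0, -0.8, 4.8, 0, 0, 0, -0.8, 4.8, 0, 0, 0, -0.8, 4.8, 0, 0, 0, -0.8, 4.8, 0, 0, 0, -0.9, 4.7, 0, 0, 0, 0, 0, 0, 0, 0, 0, 0, 0, 0])

```text
clock: 13.8
tool_pos: [0.5556, 0.291, 0.1799]
ee_rot: [3.141, 0.001, 0.015]
wrist_force: [-0.3, -1.0, -3.1]
gripper_width: 0.0253
```

Run:
```python
from h import *
s=env.sense();print(s['tool_pos'],s['wrist_force'],s['gripper_width'])
zoom('top',90,150,310,280,3.5,'pics/tz8.png')
im=env.read_camera('side');cv2.imwrite('pics/s8.png',im[:,:,::-1])
```

```text
[0.55556583 0.29095373 0.17985214] [-0.26264254 -0.96335864 -3.10755237] 0.025299014128651823
```

View pics/tz8.png

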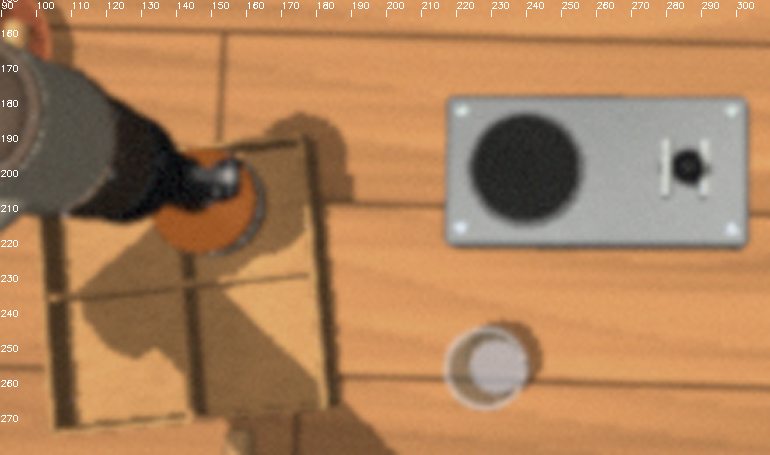

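View pics/s8.png

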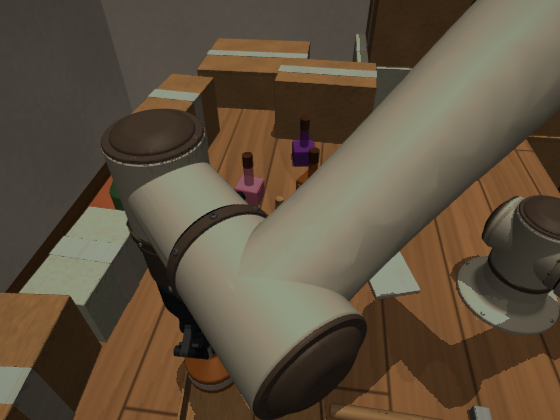

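Run:
```python
from h import *
print('C4',atz('top',(158.9,210.5),.05))
c=np.array([.489,.340]);
for yaw in [.13,.15]:
  R=np.array([[np.cos(yaw),-np.sin(yaw)],[np.sin(yaw),np.cos(yaw)]])
  print([proj('top',list(c+R@np.array(p)*.1175)+[.05]).round(1) for p in [(1,1),(1,-1),(-1,-1),(-1,1),(0,0)]])
print([proj('top',(.5556,.291,.116+z)).round(1) for z in (0,.038)])
```

```text
C4 [0.55053773 0.28936029 0.05      ]
[array([ 98.7, 195.6]), array([177. , 187.5]), array([183.6, 266.4]), array([104.1, 274.5]), array([140.8, 230.7])]
[array([ 98. , 196.4]), array([176.1, 186.9]), array([184.4, 265.5]), array([105. , 275.3]), array([140.8, 230.7])]
[array([151.5, 206.4]), array([147.1, 204.9])]
```

>>> servo_tool(targets=[0, -0.3, 0, -3, 0, 0, 0, 0, -3, 0, 0, 0, 0, -2.5, 0, 0, 0, 0, -1.5, 0, 0, 0, 0, -0.7, 0, 0, 0, 0, 0, 0])

```text
clock: 14.65
tool_pos: [0.5533, 0.291, 0.0738]
ee_rot: [-3.142, -0.0, 0.014]
wrist_force: [0.3, -0.1, -2.3]
gripper_width: 0.0256
```

>>> servo_tool(targets=[0, 0, 0, -0.4, 0, 0, 0, 0, -0.2, 0, 0, 0, 0, 0, 0])

```text
clock: 15.02
tool_pos: [0.5534, 0.2916, 0.0687]
ee_rot: [-3.141, -0.001, 0.015]
wrist_force: [-0.5, -0.2, 2.6]
gripper_width: 0.0247
```

>>> servo_tool(targets=[1, 0, 0, 0, 0, 1, 0, 0, 0, 0, 1, 0, 0, 0, 0, 1, 0, 0, 0, 0, 1, 0, 0, 3, 0, 1, 0, 0, 4, 0, 1, 0, 0, 5, 0, 1, 0, -5, 3, 0, 1, 0, -6, 0, 0, 1, 0, -6, 0, 0, 1, -2, -6, 0, 0, 1, -2, -6, 0, 0])

```text
clock: 16.52
tool_pos: [0.5127, 0.0008, 0.2177]
ee_rot: [3.142, -0.0, 0.014]
wrist_force: [1.5, -1.2, 1.5]
gripper_width: 0.0857
```

Run:
```python
from h import *
s=env.sense();print(s['tool_pos'],s['wrist_force'],s['gripper_width'])
zoom('top',90,160,430,310,2.35,'pics/tz9.png')
zoom('side',170,110,370,420,1.9,'pics/s9.png')
for c in ['side','top']:
  for q in ['dumpy_mid','square_mid']: print(c,q,[(d['xy'],round(d['conf'],2)) for d in env.search_frame(c,q)])
```

```text
[0.51273449 0.00075806 0.21767502] [ 1.46357477 -1.1603597   1.49561567] 0.08570266363132557
side dumpy_mid [([225.5, 395.3], 0.77), ([232.5, 263.7], 0.45)]
side square_mid [([301.4, 152.4], 0.9), ([311.5, 184.3], 0.82)]
top dumpy_mid [([156.2, 207.4], 0.71)]
top square_mid [([403.2, 249.3], 0.79), ([349.4, 255.9], 0.75), ([340.2, 199.9], 0.65)]
```

View pics/tz9.png

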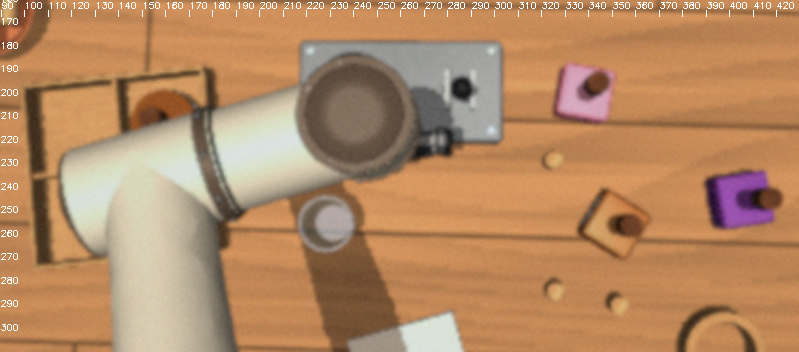

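View pics/s9.png

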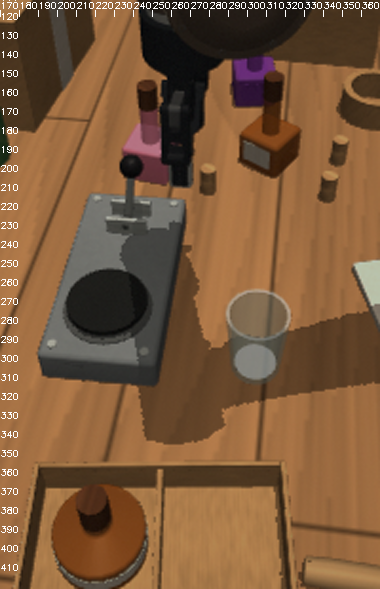

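>>> servo_tool(targets=[1, -1.3, -4.8, 0, 0, 1, -1.3, -4.8, 0, 0, 1, -1.3, -4.8, 0, 0, 1, -1.3, -4.8, 0, 0, 1, -1.3, -4.8, 0, 0, 1, -1.2, -4.5, 0, 0, 1, 0, 0, 0, 0, 1, 0, 0, 0, 0])

```text
clock: 17.82
tool_pos: [0.4372, -0.2817, 0.2173]
ee_rot: [-3.141, 0.0, 0.015]
wrist_force: [1.2, -1.2, -0.6]
gripper_width: 0.0854
```

Run:
```python
from h import *
s=env.sense();print(s['tool_pos'])
zoom('top',320,220,400,290,8,'pics/tz10.png')
zoom('side',270,130,350,220,6,'pics/s10.png')
```

```text
[ 0.43721813 -0.28169635  0.21728461]
```

View pics/s10.png

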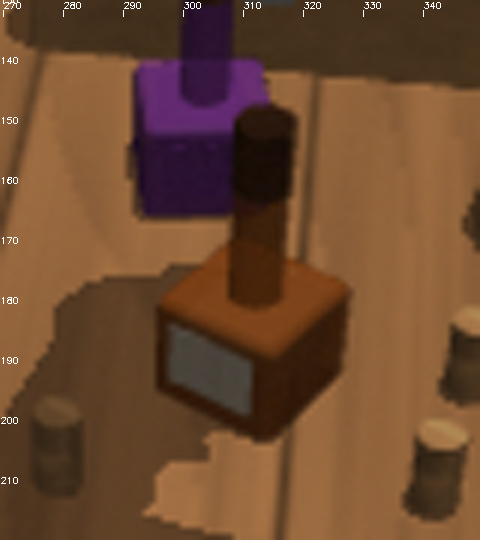

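View pics/tz10.png

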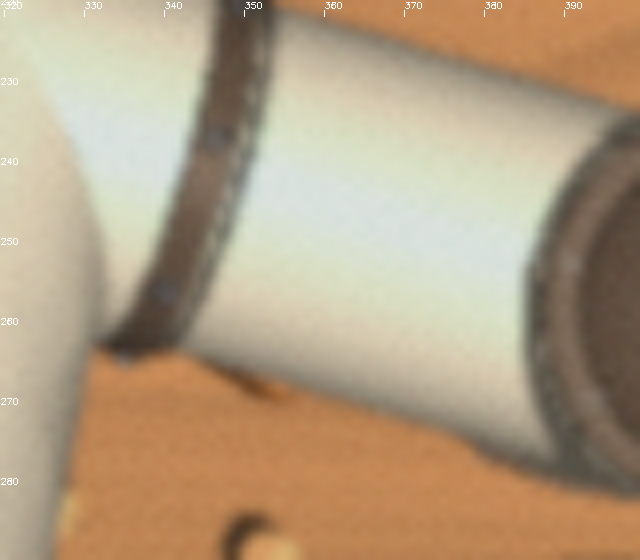

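>>> servo_tool(targets=[1, -0.2, -0.2, -3, 0, 1, 0, 0, -3, 0, 1, 0, 0, -3, 0, 1, 0, 0, -2, 0, 1, 0, 0, 0, 0, 0, 0, 0, 0, 0, 0, 0, 0, 0, 0, 0, 0, 0, 0, 0, 0, 0, 0, 0, 0, 0, 0, 0, 0, 0], newtons=80)

```text
clock: 19.18
tool_pos: [0.4349, -0.2844, 0.1084]
ee_rot: [3.141, -0.001, 0.014]
wrist_force: [-0.4, 3.0, 5.9]
gripper_width: 0.025
```

>>> servo_tool(targets=[0, 0, 0, 2, 0, 0, 0, 0, 4, 0, 0, 0, 0, 5, 0, 0, 0, 0, 1, 0, 0, 0.2, 4.7, 0, 0, 0, 0.2, 4.7, 0, 0, 0, 0.2, 4.7, 0, 0, 0, 0.3, 4.7, 0, 0, 0, 0.3, 4.8, 0, 0, 0, 0.3, 4.8, 0, 0, 0, 0, 0, 0, 0])

```text
clock: 20.55
tool_pos: [0.4486, 0.0019, 0.2258]
ee_rot: [-3.142, 0.003, 0.018]
wrist_force: [-0.8, -0.9, -2.1]
gripper_width: 0.0251
```

Run:
```python
from h import *
s=env.sense();print(s['tool_pos'],s['wrist_force'],s['gripper_width'])
im=env.read_camera('side');cv2.imwrite('pics/s11.png',im[:,:,::-1])
```

```text
[0.44860013 0.00192989 0.22584599] [-0.7747755  -0.90566779 -2.11996686] 0.025065257962669625
```

View pics/s11.png

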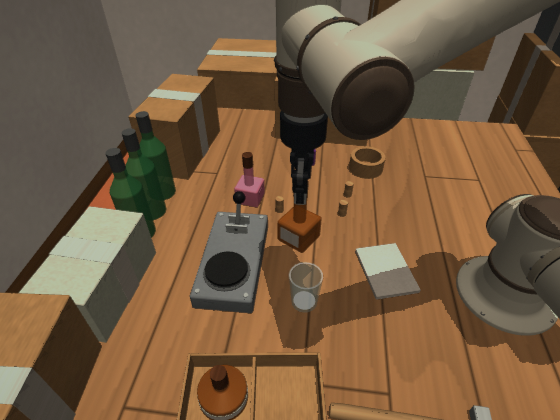

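>>> servo_tool(targets=[0, 4, 1.3, 0, 0, 0, 5, 1.8, 0, 0, 0, 5.5, 1.9, 0, 0, 0, 0, 0, 0, 0, 0, 0, 0, -2.5, 0, 0, 0, 0, -2.2, 0, 0, 0, 0, 0, 0])

```text
clock: 21.48
tool_pos: [0.5918, 0.0478, 0.1776]
ee_rot: [3.14, 0.008, 0.012]
wrist_force: [0.4, -0.1, -4.0]
gripper_width: 0.0251
```

Run:
```python
from h import *
s=env.sense();print(s['tool_pos'],s['wrist_force'],s['gripper_width'])
zoom('side',170,150,310,320,3.5,'pics/s12.png')
zoom('top',200,150,310,240,6,'pics/t12.png')
```

```text
[0.59180572 0.04780695 0.17761876] [ 0.43055576 -0.13546481 -4.0049338 ] 0.025138652293932546
```

View pics/s12.png

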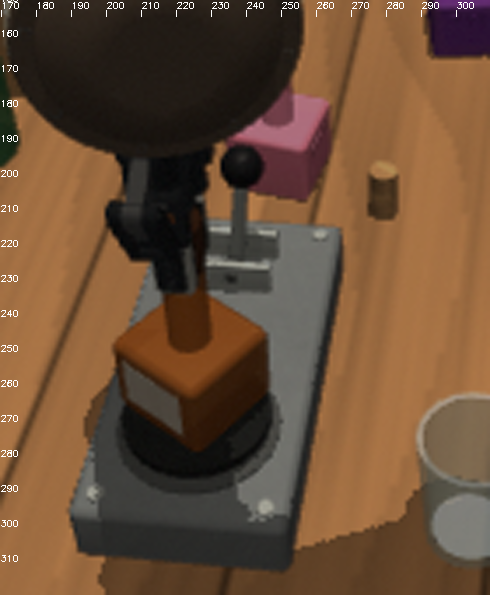

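View pics/t12.png

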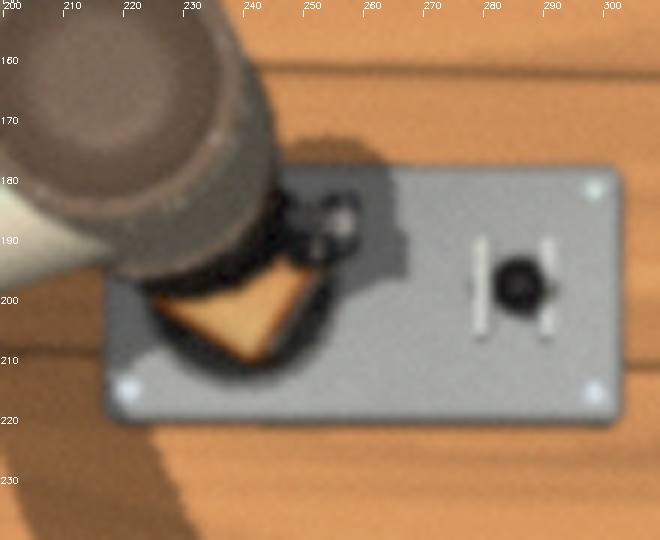

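>>> servo_tool(targets=[0, 0.2, 0.3, -0.9, 0, 0, 0, 0, -0.6, 0, 0, 0, 0, -0.4, 0, 0, 0, 0, -0.2, 0, 0, 0, 0, -0.2, 0, 0, 0, 0, 0, 0, 0, 0, 0, 0, 0])

```text
clock: 22.45
tool_pos: [0.5983, 0.0531, 0.1606]
ee_rot: [-3.141, -0.006, 0.015]
wrist_force: [-0.1, 0.7, 8.8]
gripper_width: 0.025
```

>>> servo_tool(targets=[0, 0, 0, -0.3, 0, 0, 0, 0, -0.2, 0, 0, 0, 0, -0.2, 0, 0, 0, 0, 0, 0, 0, 0, 0, 0, 0])

```text
clock: 23.08
tool_pos: [0.6014, 0.0534, 0.1571]
ee_rot: [-3.141, -0.014, 0.017]
wrist_force: [2.0, 0.7, 16.0]
gripper_width: 0.0258
```

>>> servo_tool(targets=[0, -0.2, 0, -0.15, 0, 0, 0, 0, 0, 0, 0, 0, 0, 0, 0, 0, 0, 0, 0, 0, 0, 0, 0, 0, 0, 0, 0, 0, 0, 0])

```text
clock: 23.82
tool_pos: [0.601, 0.0535, 0.1571]
ee_rot: [-3.141, -0.018, 0.018]
wrist_force: [2.3, 0.5, 19.3]
gripper_width: 0.0253
```

Run:
```python
from h import *
s=env.sense();print(s['tool_pos'],s['wrist_force'],s['gripper_width'])
zoom('side',170,150,310,320,3.5,'pics/s13.png')
```

```text
[0.60095517 0.05345714 0.15709248] [ 2.26481584  0.45697518 19.33681766] 0.025322508002302537
```

View pics/s13.png

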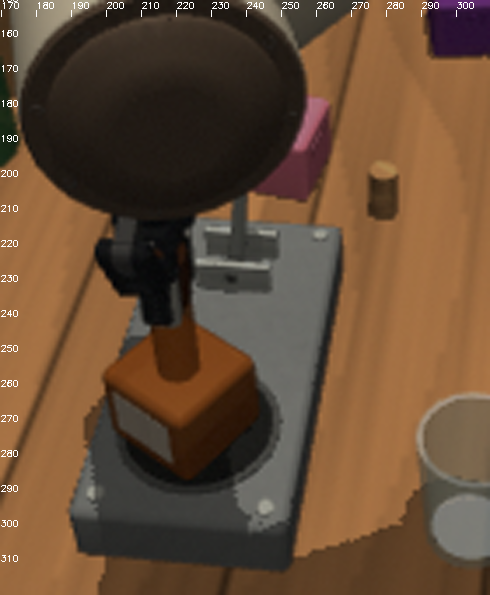

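Run:
```python
from h import *
# body-top corners at z=.049+.056=.105
for uv in [(199.5,255.5),(240.3,253),(219.5,269.5)]: print(atz('side',uv,.105))
# bottom front corner, right bottom corner at z .049
for uv in [(219,286.5),(241,268.5),(199.5,273)]: print(atz('side',uv,.049))
for z in (.049,.105,.15): print(proj('side',(.595,.052,z)),proj('side',(.601,.0535,z)))
```

```text
[0.64200801 0.06204347 0.105     ]
[0.56153102 0.04550051 0.105     ]
[0.59346088 0.09240527 0.105     ]
[0.60075102 0.09229523 0.049     ]
[0.56511854 0.04041665 0.049     ]
[0.64999555 0.06306466 0.049     ]
[226.10447459 271.39960484] [223.17850961 271.68167873]
[223.42427781 253.89581178] [220.35433553 254.18078176]
[221.07405071 238.54698024] [217.87772349 238.83366404]
```

Run:
```python
from h import *
def f(L,R,F,z): print('top',(atz('side',L,z)+atz('side',R,z))[:2]/2, atz('side',F,z)[:2])
def g(F,R,z): print('bot F',atz('side',F,z)[:2],'R',atz('side',R,z)[:2])
f((202,248),(246.4,245.5),(224,261),.1252);g((225,278.4),(245.8,262.4),.0692)
print('F,R top',atz('side',(224,261),.1252)[:2],atz('side',(246.4,245.5),.1252)[:2])
f((199.2,257.2),(242.6,254.4),(222.1,269),.105);g((223,286.6),(243,267.2),.049)
print('F,R top',atz('side',(222.1,269),.105)[:2],atz('side',(242.6,254.4),.105)[:2])
zoom('side',190,200,270,300,7,'pics/s14.png',draw=circ('side',(.595,.052,.049),.045,48))
```

```text
top [0.59156455 0.05047476] [0.58372879 0.08673718]
bot F [0.58768527 0.08557384] R [0.55366625 0.03910694]
F,R top [0.58372879 0.08673718] [0.54839039 0.04184933]
top [0.59878171 0.05757099] [0.58870992 0.09057032]
bot F [0.59254754 0.09153978] R [0.56155222 0.03639154]
F,R top [0.58870992 0.09057032] [0.55617965 0.04863346]
```

View pics/s14.png

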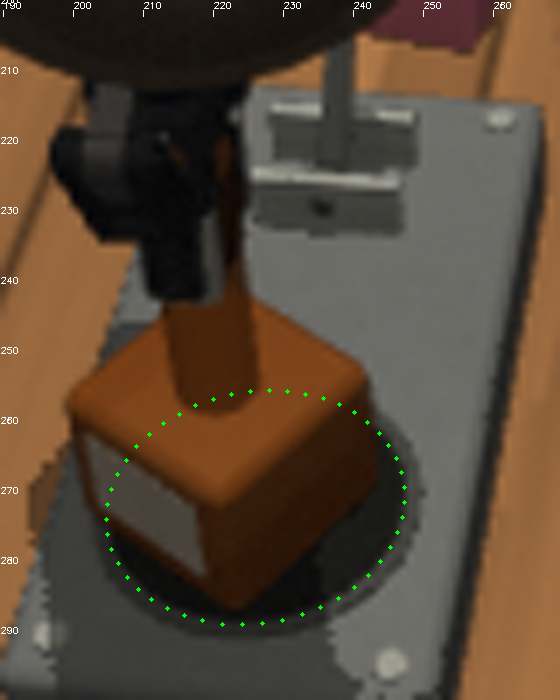

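>>> servo_tool(targets=[0, 0, 0, 2, 0, 0, 0, 0, 2.5, 0, 0, 0, 0, 3, 0, 0, -2, 2.8, 0, 0.09, 0, -2, 2.8, 0, 0.09, 0, -2, 2.8, 0, 0.09, 0, -2, 2.8, 0, 0.09, 0, -2, 2.8, 0, 0.09, 0, -2, 2.8, 0, 0.09, 0, -2, 2.8, 0, 0.09, 0, -1.6, 2.7, 0, 0.06, 0, 0, 0, 0, 0])

```text
clock: 25.42
tool_pos: [0.4371, 0.2767, 0.2235]
ee_rot: [-3.141, 0.001, 0.707]
wrist_force: [-0.0, -1.4, -3.4]
gripper_width: 0.0252
```

Run:
```python
from h import *
s=env.sense();t=s['tool_pos'];print(t,s['ee_rot'],s['wrist_force'],s['gripper_width'])
zoom('top',90,170,250,290,4.5,'pics/t15.png')
zoom('side',150,250,350,420,3.5,'pics/s15.png')
```

```text
[0.43709533 0.27671305 0.22350747] [-3.14108959e+00  1.27843962e-03  7.07069503e-01] [-0.04093337 -1.43472901 -3.35788726] 0.025161222579906415
```

View pics/t15.png

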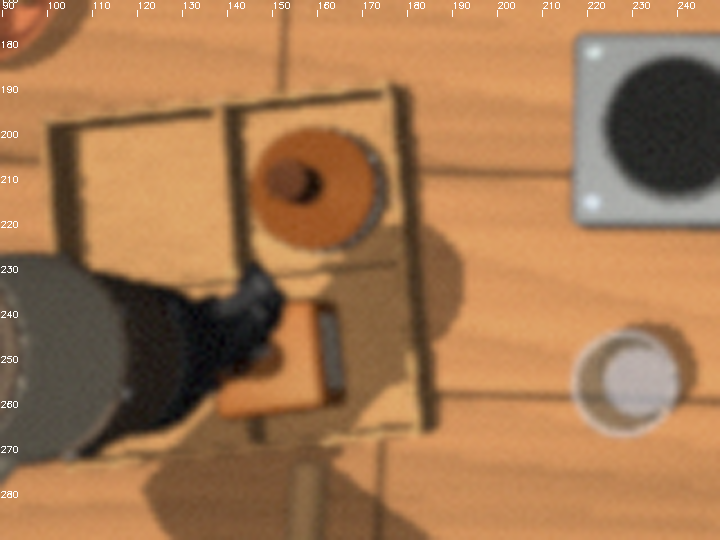

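View pics/s15.png

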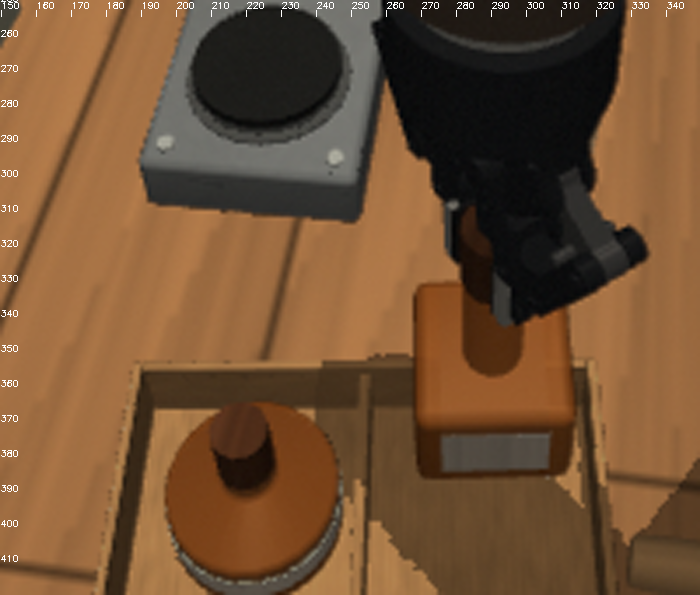

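>>> servo_tool(targets=[0, 0.1, 0, -3, 0, 0, 0, 0, -3, 0, 0, 0, 0, -2.5, 0, 0, 0, 0, -1.5, 0, 0, 0, 0, -0.5, 0, 0, 0, 0, 0, 0])

```text
clock: 26.28
tool_pos: [0.4399, 0.2756, 0.1195]
ee_rot: [3.141, -0.001, 0.704]
wrist_force: [-0.1, 0.1, -2.4]
gripper_width: 0.0251
```

Run:
```python
from h import *
s=env.sense();t=s['tool_pos'];print(t,s['ee_rot'],s['wrist_force'],s['gripper_width'])
zoom('side',150,250,350,420,3.5,'pics/s16.png')
```

```text
[0.43993102 0.27562822 0.11945788] [ 3.14144067e+00 -5.96585447e-04  7.03888366e-01] [-0.14266408  0.07161673 -2.42601644] 0.02508501222835004
```

View pics/s16.png

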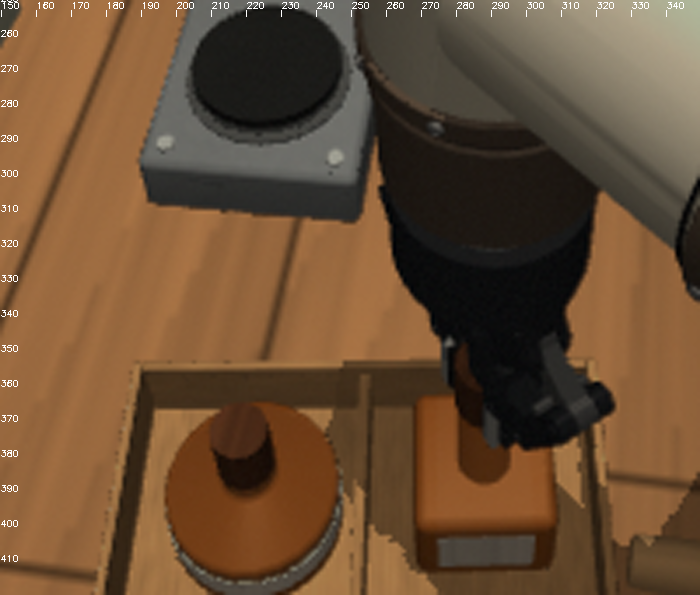

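Bottle is inside the C3 compartment, clear of walls. Set it down.

>>> servo_tool(targets=[0, 0, 0, -0.4, 0, 0, 0, 0, -0.3, 0, 0, 0, 0, 0, 0, 0, 0, 0, 0, 0])

```text
clock: 26.82
tool_pos: [0.4399, 0.2761, 0.1131]
ee_rot: [3.141, -0.002, 0.705]
wrist_force: [-2.1, 0.6, 4.4]
gripper_width: 0.0251
```

>>> servo_tool(targets=[1, 0, 0, 0, 0, 1, 0, 0, 0, 0, 1, 0, 0, 0, 0, 1, 0, 0, 0, 0, 1, 0, 0, 3, 0, 1, 0, 0, 4, 0, 1, 0, 0, 4, 0, 1, 1.5, -4, 0, -0.15, 1, 2, -5, 0, -0.15, 1, 2, -5, 0, -0.15, 1, 2, -5, 0, -0.15, 1, 2, -5, 0, -0.09])

```text
clock: 28.32
tool_pos: [0.5349, 0.034, 0.2222]
ee_rot: [-3.141, -0.0, 0.011]
wrist_force: [1.0, 0.2, 0.3]
gripper_width: 0.0857
```

Run:
```python
from h import *
s=env.sense();t=s['tool_pos'];print(t,s['ee_rot'],s['wrist_force'],s['gripper_width'])
im=env.read_camera('side');cv2.imwrite('pics/s17.png',im[:,:,::-1])
im=env.read_camera('top');cv2.imwrite('pics/t17.png',im[:,:,::-1])
```

```text
[0.53494231 0.03398065 0.22219713] [-3.14149448e+00 -3.78915801e-04  1.11737994e-02] [1.04856256 0.24801877 0.33430548] 0.08568702415131794
```

View pics/s17.png

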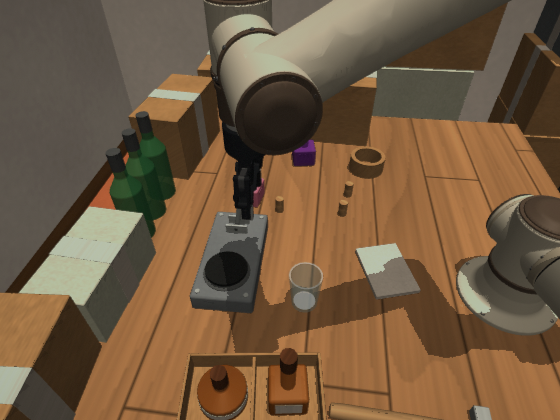

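View pics/t17.png

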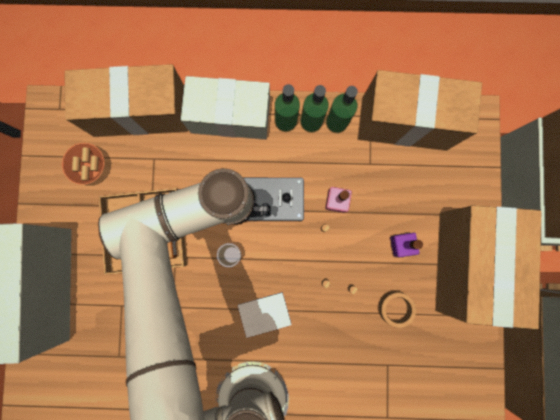

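>>> servo_tool(targets=[1, 2, -4, 0, 0, 1, 2.2, -4, 0, 0, 1, 2, -3.8, 0, 0, 1, 0, 0, 0, 0, 1, 0, 0, -3, 0, 1, 0, 0, -4, 0, 1, 0, 0, -3.1, 0, 1, 0, 0, 0, 0, 0, 0, 0, 0, 0, 0, 0, 0, 0, 0, 0, 0, 0, 0, 0, 0, 0, 0, 0, 0], newtons=30)

```text
clock: 29.92
tool_pos: [0.5971, -0.084, 0.1228]
ee_rot: [3.139, -0.002, 0.015]
wrist_force: [-1.0, -6.7, 2.8]
gripper_width: 0.0261
```

Gripped. Reverse arc, with a little overtravel onto the stop.

>>> servo_tool(targets=[0, -1.2, -0.02, -0.09, 0, 0, -1.16, -0.02, -0.27, 0, 0, -1.12, -0.02, -0.44, 0, 0, -1.04, -0.02, -0.6, 0, 0, -0.93, -0.02, -0.75, 0, 0, -0.82, -0.02, -0.88, 0, 0, -0.1, 0, -0.2, 0, 0, 0, 0, 0, 0, 0, 0, 0, 0, 0])

```text
clock: 31.05
tool_pos: [0.5351, -0.0852, 0.092]
ee_rot: [3.139, -0.006, 0.014]
wrist_force: [-0.4, -6.6, 9.3]
gripper_width: 0.0259
```

>>> servo_tool(targets=[1, 0, 0, 0, 0, 1, 0, 0, 0, 0, 1, 0, 0, 0, 0, 1, 0, 0, 0, 0, 1, 0, 0, 4, 0, 1, 0, 0, 5, 0, 1, -2, -3, 4, 0, 1, -4, -5, 0, 0, 1, -3, -5, 0, 0, 1, 0, 0, 0, 0, 1, 0, 0, 0, 0])

```text
clock: 32.42
tool_pos: [0.4438, -0.2124, 0.2188]
ee_rot: [-3.142, -0.0, 0.014]
wrist_force: [0.5, 0.1, -0.2]
gripper_width: 0.0856
```

Run:
```python
from h import *
s=env.sense();t=s['tool_pos'];print(t,s['wrist_force'],s['gripper_width'])
im=env.read_camera('side');cv2.imwrite('pics/s18.png',im[:,:,::-1])
im=env.read_camera('top');cv2.imwrite('pics/t18.png',im[:,:,::-1])
for c,z in (('side',0),('top',0)):
  print(c,[(d['xy'],round(d['conf'],2)) for d in env.search_frame(c,'lever_knob')])
for c in('side','top'): print(c,proj(c,(.535,-.0845,.1097)))
```

```text
[ 0.44382738 -0.21244351  0.21881485] [ 0.47523774  0.13849672 -0.1955245 ] 0.08555598985529157
side [([260.1, 212.0], 0.54)]
top [([284.1, 206.9], 0.61)]
side [262.98018918 209.56824046]
top [285.13637459 217.56338512]
```

View pics/s18.png

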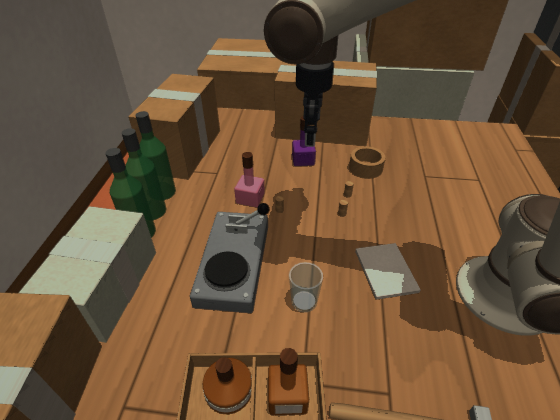

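View pics/t18.png

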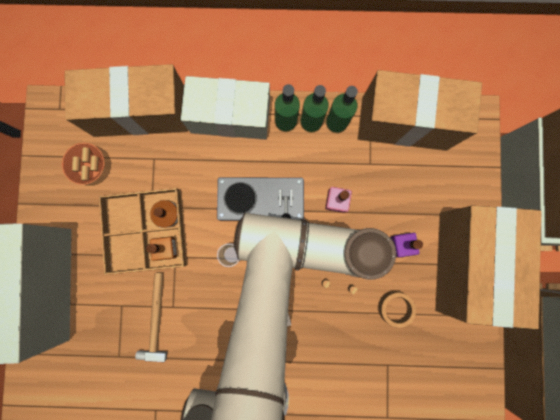

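Run:
```python
from h import *
zoom('side',170,340,340,420,4.5,'pics/s19.png')
zoom('top',90,180,250,280,4.8,'pics/t19.png')
for (x,y) in [(.545,.285)]:
  pass
b=atz('top',(163,213.5),.043);print(b)
print(tri((224.5,367.5),(160,212.5)))
```

```text
[0.54251198 0.27873073 0.043     ]
(array([0.54256681, 0.27550517, 0.0852922 ]), np.float64(0.0018171730877712933))
```

View pics/s19.png

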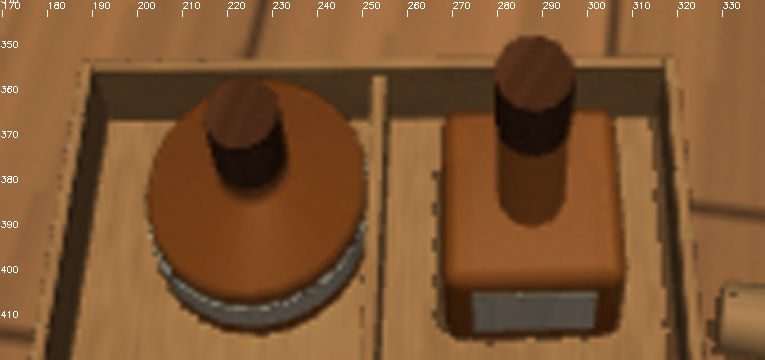

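View pics/t19.png

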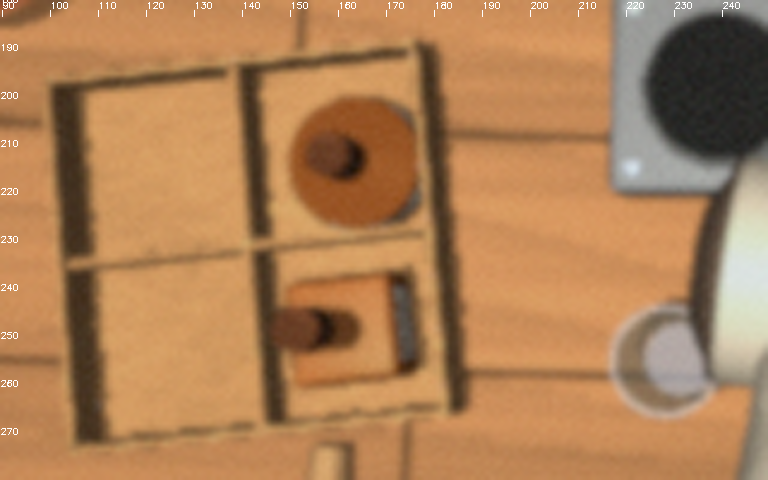

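Run:
```python
from h import *
print('neck top',atz('top',(158.3,211.4),.1),'body',atz('top',(163.2,213.3),.043))
print('side neck top',atz('side',(221+.8,366),.1), 'sq', atz('side',(286.5,356.5),.15), atz('top',(150,248),.15))
```

```text
neck top [0.54342098 0.2759667  0.1       ] body [0.54312761 0.27816135 0.043     ]
side neck top [0.54527709 0.28043209 0.1       ] sq [0.44223667 0.27712636 0.15      ] [0.43942839 0.27839469 0.15      ]
```

Both bottles stand upright: dumpy's neck is over its body to within 2–3 mm, and the square bottle is where I released it. The gripper is clear, so I'm handing in.

Run:
```python
from bench import env
print(env.sign_off())
```

```text
the job is handed in; nothing more can be done
None
```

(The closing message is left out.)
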